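# Reset the sprung trap on the bedside crate

## Task

One of the two spring traps on the crate has gone off and its yellow arm stands up. Press the yellow arm back down until the brass catch hooks over its end, then let go so that it stays set; do not set off the other trap, the one with the white plate, which is already set.

Things in the scene. Friction and masses are not known exactly. Their poses are not given: they have to be found in the camera images.
- sprung_trap: Trap to set, stuck to the crate. Wooden base 190x80x12 mm; origin centre of its underside, x along it, z up. Axle along y at x +20, z 30, between posts 38 high at y +-34. The arm runs 95 mm from the axle towards -x, with a yellow plate 44 wide (y), 5 thick, 26 to 86 mm from the axle, mid-thickness at axle height when level, and a 6 mm bar at its end. It starts 43 deg up, rising towards -x.
- sprung_trap_arm (a joint): Yellow arm's angle, rad: 0 = sprung, 43 deg above level; grows as pressed down; 0.75 = level, held by the catch; 0.80 = hard stop. The catch snaps over the bar by itself by about 0.79, so press to the stop. Spring torque 0.14 N m at 0, 0.36 N m at 0.80. Pads stick to the plate, so follow its arc. A 50 mm wire jaw beyond the axle (+x) rises to z 67 mm with it.
- set_trap: The other trap, already set, to be left alone: same size, origin and axes, white plate, arm level, jaw up. On both traps a brass catch 26 mm wide (y) with a sloped top stands at x -72 to -87 mm, up to z 47 mm. The arm's bar pushes it back, then it hooks over the bar; its spring is under 1 N, so a light push on the catch towards -x sets the trap off.
- set_trap_arm (a joint): White arm's angle, rad, measured the same way: 0.75 = level, held by its catch; 0 = gone off.
Not all that is in view belongs to the job. What is shaped like the sprung_trap but purple or red is not meant.

How it is judged:
By the outcome, as a careful person would: the job done as asked, in the order asked, and still so for the second after the job is handed in, with the robot touching nothing.
It also fails if it takes over 32 s, if anything falls off the work surface, if the arm or the gripper's body presses on something with over 40 N, if the wrist force passes 120 N, or if a joint passes its speed limit or range.

## Robot

A 6-joint arm with a two-finger parallel gripper is mounted at the origin on the work surface. World frame = base frame: x ahead of the robot, y to its left, z up, the work surface at z = 0. Lengths are in mm, angles in rad, forces in N, time in s.
With the tool pointing down it reaches from about 325 to 900 mm from the base axis. Payload 3.5 kg.
Tool frame: the origin (TCP) lies between the finger pads; the fingertips stand manip.tips_ahead ahead of it and the grasp point (between the pads) is the TCP (manip.tips_ahead is the distance from the TCP to the fingertips, in mm); y points along the fingers, z is the direction in which the jaws open and shut, and the axes are right-handed (so a half turn about y gives the same grasp; the last joint's range is limited). The gripper opens to 85 mm and grips with 20 to 120 N. Pads are 22 mm wide; open, the fingers measure 114 mm over their backs; the gripper's body (76 mm by 85 mm) begins 54 mm behind the grasp point. The pads swing forward as they close: fully open they stand 13 mm farther back than shut.
Start: joints at [-1.258, 0.276, -0.026, 1.268, 0, 1.467], TCP at [252.439, -571.748, 250.313] pointing down, gripper open.
Joint ranges: [-3.12, 3.12], [-0.85, 1.88], [-1.08, 1.24], [-1.95, 2.15], [-1.57, 1.53], [-3.14, 3.14]. Speed limits (rad/s): [2.57, 2.57, 3.14, 3.14, 3.14, 3.14].

## Interface

Orientations are given as a unit quaternion [w, x, y, z].
In Python, from bench import manip gives the robot as it stands. The module is installed in compiled form; this text tells all that it offers.
- The arm moves only by the tool drive_tool, never from a script. Its argument "series" is a list of rows, each an object of numbers: "wx", "wy", "wz": the turn, a rotation vector about the tool's x, y, z in rad; "tx", "ty", "tz": the shift along the tool's x, y, z in cm; "claw": the opening, from -1 (shut) to 1 (fully open), so that 0 is half open. In form: [{"wx": .., "wy": .., "wz": .., "tx": .., "ty": .., "tz": .., "claw": ..}, ...]. A call has 1 to 5 rows; each row is the pose to reach, as a shift and turn from the pose measured when the call began, along the tool's axes at that moment; what a row does not reach only later rows make up. A row lasts 1/8 s, in which the tool goes at most 62.5 mm and 10.7 degrees, less where a joint would pass 70% of its speed; a pose out of reach is approached as far as the arm can. A call with a gripper value outside its range is refused whole. The fingers move at their own pace and stop on an object; "newtons" is the grip in N (left out, the last holds). Time passes only in rows, so rows that repeat a pose let the fingers close. It gives the time, the measured TCP pose, the force and the opening at its end, in the units of the state.
- manip.sense(): the state, without advancing time (a new reading comes with each control period).
- manip.grab_frame(name): name is "side" or "top" or "wrist"; returns a dict with "frame" (400x640x3 uint8, blue, green, red), "camera_matrix" (3x3 intrinsics, pixels), "position" and "attitude" of the camera in the world. Camera axes: x right, y up, looking along -z (the intrinsics and any distortion apply to the point x, -y, -z); pixel columns grow to the right and rows downward; lengths in mm; the calibration is good to about 2 mm. A picture is of the moment at which its call begins. There is no depth.
- manip.sign_off(): hands the job in, once; it reports no verdict.
The state is a dict: "time_s": time; "joints": joint angles; "qd": joint speeds; "joint_efforts": joint torques, N m; "eef_pos": TCP position; "tool_rot": TCP orientation; "ft_force": force on the tool from outside, world axes, zero at the start; "wrist_torque": the same for the moment, N m; "finger_gap": opening from 0.0 (shut) to 1.0 (fully open).
Only numpy, scipy, OpenCV 4.12 (cv2) and the standard library are available. Lean on these libraries where they do the work, as an engineer would, in place of code of your own. Each camera call takes 0.05 s, during which the arm holds its last target.

## Working session

There is one attempt and no reset: what is moved stays moved. The work goes in short steps, Python scripts to look and compute and a tool call to move; the robot and the scene stay as the last step left them, time stands still between calls to the robot, and variables do not carry over. Pictures are saved under pics/ and viewed, and the job is handed in when it is done.

Besides the shell and the picture viewer there is one more tool, called after "Request:" as a command line: name --argument value ..., lists and objects as JSON in quotes. drive_tool: Moves the arm, as the interface text tells. Its arguments: {"type":"object","properties":{"series":{"type":"array"},"newtons":{"type":"number"}},"required":["series"]}

```bash
mkdir -p pics; python3 - <<'E'
from bench import manip
import cv2
print(manip.tips_ahead); s=manip.sense(); print(s)
for n in ["side","top","wrist"]:
    f=manip.grab_frame(n); cv2.imwrite(f"pics/{n}0.png",f["frame"]); print(n,f["camera_matrix"],f["position"],f["attitude"],[k for k in f])
E
```

```text
19.0
{'time_s': 0.0, 'joints': array([-1.25840904e+00,  2.77166125e-01, -2.79122172e-02,  1.26801543e+00,
        7.50159266e-06,  1.46740376e+00]), 'qd': array([-9.74355284e-04, -3.33512845e-05, -9.52681803e-05,  3.71596087e-04,
       -7.29163561e-04,  8.61536056e-04]), 'joint_efforts': array([ 3.70269863e-04, -4.45504153e+01,  2.95204800e+01,  1.62346865e-02,
        2.83125553e-05, -6.11243642e-07]), 'eef_pos': array([ 252.20327855, -571.02961703,  249.12434086]), 'tool_rot': array([ 0.14586163, -0.1460258 ,  0.69268944, -0.69107321]), 'ft_force': array([-1.22050065, -0.48463444,  0.50852408]), 'wrist_torque': array([-0.01338626, -0.00773101, -0.01998691]), 'finger_gap': 0.9993645037743696}
side [[422.74300956   0.         322.08637484]
 [  0.         422.74300956 203.43846112]
 [  0.           0.           1.        ]] [100.22723745 887.05319558 794.12122578] [-0.16496428 -0.07532567  0.42341159  0.88760095] ['frame', 'camera_matrix', 'position', 'attitude']
top [[483.64683811   0.         319.46157618]
 [  0.         483.64683811 202.02408507]
 [  0.           0.           1.        ]] [ 360.07562471   44.50167768 1348.41893088] [-0.696933   -0.02020646  0.02298561  0.7164829 ] ['frame', 'camera_matrix', 'position', 'attitude']
wrist [[345.99134521   0.         315.24953286]
 [  0.         345.99134521 196.82728422]
 [  0.           0.           1.        ]] [ 313.74514262 -543.60508378  372.43029858] [ 0.83003163 -0.11287256  0.07515842 -0.5409792 ] ['frame', 'camera_matrix', 'position', 'attitude']
```

View pics/side0.png

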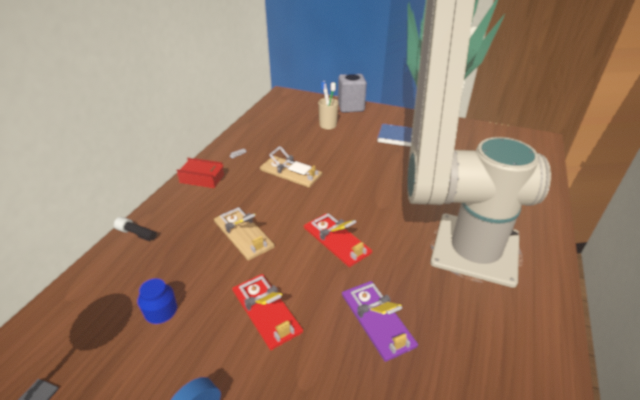

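View pics/top0.png

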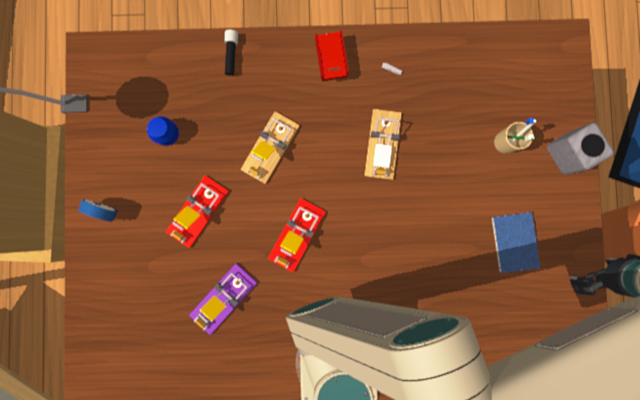

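View pics/wrist0.png

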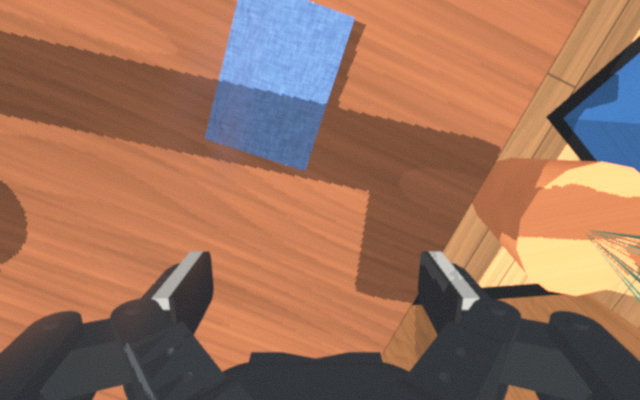

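Side view: the wooden trap with the yellow plate is at about (243,230), the white-plate trap at (291,167), reds at (338,238) and (267,310), purple at (378,318). In the top view the same ones are at (270,147) wooden/yellow, (383,145) white, (198,212) and (297,235) red, (223,299) purple. I choose the bare-wood one with the yellow plate at top (270,147). Next is a close crop to check it.

```bash
python3 - <<'E'
import cv2,numpy as np
a=cv2.imread('pics/top0.png')[95:200,225:325]; b=cv2.imread('pics/side0.png')[190:270,200:290]
a=cv2.resize(a,None,fx=4.2,fy=4.2,interpolation=cv2.INTER_CUBIC)
b=cv2.resize(b,(380,int(80*380/90)),interpolation=cv2.INTER_CUBIC)
o=np.zeros((445,800,3),np.uint8); o[:a.shape[0],:a.shape[1]]=a; o[:b.shape[0],420:800]=b
cv2.imwrite('pics/crop0.png',o)
E
```

```text
(no output)
```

View pics/crop0.png

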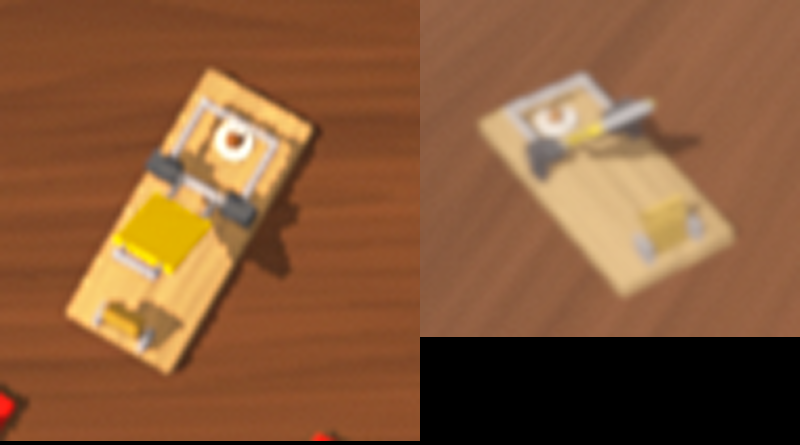

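The crop shows a bare-wood base with the yellow arm raised and the brass catch free at the lower-left end, so this is the right trap. Now I'll triangulate its base corners in both views.

```bash
cat > h.py <<'E'
import numpy as np,cv2
from scipy.spatial.transform import Rotation as R
def rot(q): return R.from_quat([q[1],q[2],q[3],q[0]])
def ray(f,u,v):
    K=f["camera_matrix"]; d=np.array([(u-K[0,2])/K[0,0],-(v-K[1,2])/K[1,1],-1.])
    d=rot(f["attitude"]).apply(d); return np.array(f["position"]),d/np.linalg.norm(d)
def plane(f,u,v,z):
    p,d=ray(f,u,v); return p+d*(z-p[2])/d[2]
def tri(obs):
    A=np.zeros((3,3));b=np.zeros(3)
    for f,u,v in obs:
        p,d=ray(f,u,v);M=np.eye(3)-np.outer(d,d);A+=M;b+=M@p
    x=np.linalg.solve(A,b); return x,[round(float(np.linalg.norm((np.eye(3)-np.outer(d,d))@(x-p))),1) for p,d in [ray(*o) for o in obs]]
def proj(f,X):
    K=f["camera_matrix"]; c=rot(f["attitude"]).inv().apply(np.array(X)-f["position"])
    return K[0,0]*c[...,0]/-c[...,2]+K[0,2], K[1,1]*-c[...,1]/-c[...,2]+K[1,2]
E
python3 - <<'E'
from bench import manip
from h import *
t=manip.grab_frame("top"); s=manip.grab_frame("side")
T=np.array([(210,68),(315,125),(170,373),(66,312)])/4.2+[225,95]
k=380/90
S=(np.array([(583,72),(478,123),(625,293),(735,236)])-[420,0])/k+[200,190]
# correspondence unknown: check by plane at z=12
Tp=np.array([plane(t,*p,12.) for p in T]);Sp=np.array([plane(s,*p,12.) for p in S])
print(Tp.round(),'\n',Sp.round())
for p,q in zip(T,[S[np.argmin(np.linalg.norm(Sp-a,axis=1))] for a in Tp]): print(tri([(t,*p),(s,*q)]))
for i in range(4): print(np.linalg.norm(Tp[i]-Tp[(i+1)%4]))
E
```

```text
[[700. 155.  12.]
 [660.  86.  12.]
 [496. 186.  12.]
 [539. 254.  12.]] 
 [[659.  88.  12.]
 [697. 160.  12.]
 [532. 261.  12.]
 [492. 194.  12.]]
(array([701.14850064, 155.90342105,   7.14171561]), [0.1, 0.1])
(array([660.18203183,  86.6580161 ,  10.28009632]), [0.3, 0.3])
(array([496.90498144, 187.10495204,   3.7672123 ]), [0.4, 0.4])
(array([538.6421157 , 255.01002594,   3.50105589]), [1.5, 1.5])
79.90987406426486
191.24330297619326
80.05577843288256
188.9055218141588
```

```bash
cat > goal.py <<'E'
from bench import manip
from h import *
C=np.array([599.,170.,0]); ex=np.array([162.5,-99.5,0]);ex/=np.linalg.norm(ex); ez=np.array([0,0,1.]); ey=np.cross(ez,ex)
def trap(x,y,z): return C+x*ex+y*ey+z*ez
def state():
    s=manip.sense(); return s,np.array(s["eef_pos"]),rot(s["tool_rot"])
def Rgoal(tilt,cur,along='y'):
    # finger dir (tool y) down; tilt>0: tip leans towards -x of trap bottom corner. jaw dir along ey or ex
    best=None
    f=-ez*np.cos(tilt)+ex*np.sin(tilt)   # pointing down, tip shifted to +x => -x edge lowest
    for sg in (1,-1):
        zt=sg*ey if along=='y' else sg*np.cross(ey,f)
        xt=np.cross(f,zt); M=R.from_matrix(np.c_[xt,f,zt])
        a=(cur.inv()*M).magnitude()
        if best is None or a<best[0]: best=(a,M)
    return best[1]
def delta(p,M):
    s,p0,r0=state()
    d=r0.inv().apply(p-p0)/10; w=(r0.inv()*M).as_rotvec()
    print("t",d.round(2),"w",w.round(3), "pos",p0.round(1),"t",round(s["time_s"],2))
E
python3 - <<'E'
from goal import *
s,p,r=state(); print(r.as_matrix().round(2))
for al in 'yx':
    M=Rgoal(0.17,r,al); delta(trap(-25,0,200),M)
t=manip.grab_frame("top");im=t["frame"].copy()
hsv=cv2.cvtColor(im,cv2.COLOR_BGR2HSV)
for rr in (95,):
    for th in (43,):
        a=np.deg2rad(th); b=trap(20-rr*np.cos(a),0,30+rr*np.sin(a)); print("bar",b,proj(t,b))
for q in [(-75,0,45),(20,34,38),(20,-34,38),(20-56*.73,0,30+56*.68)]: print(q,proj(t,trap(*q)), proj(manip.grab_frame("side"),trap(*q)))
m=cv2.inRange(hsv,(20,150,120),(32,255,255))[100:190,230:310]; n,l,st,c=cv2.connectedComponentsWithStats(m)
print(st,c+[230,100])
E
```

```text
[[-0.91 -0.    0.4 ]
 [-0.4   0.   -0.91]
 [-0.   -1.   -0.  ]]
t [-60.24   5.04 -55.87] w [0.083 0.963 0.157] pos [ 252.3 -571.4  249.8] t 0.25
t [-60.24   5.04 -55.87] w [ 0.166 -0.604  0.051] pos [ 252.3 -571.4  249.8] t 0.25
bar [556.80329007 195.83737008  94.78984421] (np.float64(257.9398695460328), np.float64(157.77125652734122))
(-75, 0, 45) (np.float64(255.4580100450795), np.float64(168.67205940536908)) (np.float64(256.18031211168505), np.float64(236.27113265147543))
(20, 34, 38) (np.float64(262.60922000205306), np.float64(132.95069806202565)) (np.float64(227.09890722537546), np.float64(223.9655618772973))
(20, -34, 38) (np.float64(284.09503906119795), np.float64(145.22913933534295)) (np.float64(249.3355547198089), np.float64(213.97030026522145))
(-20.879999999999995, 0, 68.08000000000001) (np.float64(264.59386577860784), np.float64(150.07813686341757)) (np.float64(244.67395032274695), np.float64(218.42509684782038))
[[   0    0   80   90 6908]
 [  21   40   25   21  278]
 [  20   69    7    5   14]] [[269.79284887 144.23436595]
 [263.06834532 149.74820144]
 [252.71428571 171.35714286]]
```

Request:
drive_tool --series '[{"tx":-60.2,"ty":5,"tz":-55.9,"wx":0.083,"wy":0.963,"wz":0.157,"claw":-1},{"tx":-60.2,"ty":5,"tz":-55.9,"wx":0.083,"wy":0.963,"wz":0.157,"claw":-1},{"tx":-60.2,"ty":5,"tz":-55.9,"wx":0.083,"wy":0.963,"wz":0.157,"claw":-1},{"tx":-60.2,"ty":5,"tz":-55.9,"wx":0.083,"wy":0.963,"wz":0.157,"claw":-1},{"tx":-60.2,"ty":5,"tz":-55.9,"wx":0.083,"wy":0.963,"wz":0.157,"claw":-1}]' --newtons 60

```text
time_s: 1.12
eef_pos: [372.5, -293.6, 232.3]
tool_rot: [0.114, -0.222, -0.669, 0.7]
ft_force: [0.7, -0.5, -0.0]
finger_gap: 0.001
```

```bash
python3 - <<'E'
from goal import *
s,p,r=state(); M=Rgoal(0.17,r); delta(trap(-25,0,200),M); print(s["joints"].round(2),s["finger_gap"])
E
```

```text
t [  4.34   2.23 -51.76] w [0.005 0.067 0.01 ] pos [ 372.5 -293.6  232.3] t 1.12
[-0.83 -0.09 -0.48  1.03  0.05  2.79] 0.0012581616572882451
```

Joint 6 would run past its range this way, so I'm using the equivalent grasp half a turn round.

```bash
sed -i "s/for sg in (1,-1):/for sg in (SG,):/; s/^def Rgoal/SG=1\ndef Rgoal/" goal.py; python3 - <<'E'
import goal
from goal import *
for g in (1,-1):
    goal.SG=g
    s,p,r=state(); M=Rgoal(0.17,r); print(g); delta(trap(-25,0,200),M)
E
```

```text
1
t [  4.34   2.23 -51.76] w [ 0.015 -3.074 -0.007] pos [ 372.5 -293.6  232.3] t 1.12
-1
t [  4.34   2.23 -51.76] w [0.005 0.067 0.01 ] pos [ 372.5 -293.6  232.3] t 1.12
```

Request:
drive_tool --series '[{"tx":4.3,"ty":2.2,"tz":-51.8,"wx":0.015,"wy":-3.074,"wz":-0.007,"claw":-1},{"tx":4.3,"ty":2.2,"tz":-51.8,"wx":0.015,"wy":-3.074,"wz":-0.007,"claw":-1},{"tx":4.3,"ty":2.2,"tz":-51.8,"wx":0.015,"wy":-3.074,"wz":-0.007,"claw":-1},{"tx":4.3,"ty":2.2,"tz":-51.8,"wx":0.015,"wy":-3.074,"wz":-0.007,"claw":-1},{"tx":4.3,"ty":2.2,"tz":-51.8,"wx":0.015,"wy":-3.074,"wz":-0.007,"claw":-1}]'

```text
time_s: 1.75
eef_pos: [496.2, -6.8, 213.6]
tool_rot: [-0.203, 0.123, -0.645, 0.726]
ft_force: [1.1, -0.9, -0.5]
finger_gap: -0.002
```

```bash
python3 - <<'E'
from goal import *
s,p,r=state(); M=Rgoal(0.17,r); delta(trap(-25,0,200),M); print(s["joints"].round(2),s["finger_gap"])
E
```

```text
t [-15.74   0.85 -13.43] w [ 0.01  -2.125 -0.005] pos [496.2  -6.8 213.6] t 1.75
[-0.11 -0.02 -0.46  0.99 -0.07  2.56] -0.002187836740751959
```

Request:
drive_tool --series '[{"tx":-15.7,"ty":0.8,"tz":-13.4,"wx":0.01,"wy":-2.125,"wz":-0.005,"claw":-1},{"tx":-15.7,"ty":0.8,"tz":-13.4,"wx":0.01,"wy":-2.125,"wz":-0.005,"claw":-1},{"tx":-15.7,"ty":0.8,"tz":-13.4,"wx":0.01,"wy":-2.125,"wz":-0.005,"claw":-1},{"tx":-15.7,"ty":0.8,"tz":-13.4,"wx":0.01,"wy":-2.125,"wz":-0.005,"claw":-1},{"tx":-15.7,"ty":0.8,"tz":-13.4,"wx":0.01,"wy":-2.125,"wz":-0.005,"claw":-1}]'

```text
time_s: 2.38
eef_pos: [578.1, 184.8, 200.3]
tool_rot: [-0.473, 0.439, -0.482, 0.593]
ft_force: [0.1, -0.0, 0.4]
finger_gap: -0.003
```

```bash
python3 - <<'E'
from goal import *
s,p,r=state(); M=Rgoal(0.17,r); delta(trap(-25,0,200),M); print(s["joints"].round(2),s["finger_gap"])
E
```

```text
t [ 0.18  0.04 -0.02] w [ 0.006 -1.184 -0.003] pos [578.1 184.8 200.3] t 2.38
[ 0.26  0.21 -0.23  1.02 -0.12  1.98] -0.0028781284821085373
```

Request:
drive_tool --series '[{"wx":0.006,"wy":-1.184,"wz":-0.003,"claw":-1},{"wx":0.006,"wy":-1.184,"wz":-0.003,"claw":-1},{"wx":0.006,"wy":-1.184,"wz":-0.003,"claw":-1},{"wx":0.006,"wy":-1.184,"wz":-0.003,"claw":-1},{"wx":0.006,"wy":-1.184,"wz":-0.003,"claw":-1}]'

```text
schema error: expected keys wx, wy, wz, tx, ty, tz, claw
```

Request:
drive_tool --series '[{"wy":-0.25,"claw":-1},{"wy":-0.25,"claw":-1},{"wy":-0.25,"claw":-1}]'

```text
schema error: expected keys wx, wy, wz, tx, ty, tz, claw
```

```bash
python3 - <<'E'
from goal import *
s,p,r=state(); print(r.as_matrix().round(2), s["joints"].round(2))
M=Rgoal(0.17,r)
f=M.as_matrix()[:,1]
# contact edge (-x edge, 11mm from axis) : tip at TCP+19 f ; edge = tip - 11*u, u = xt dir toward +x
u=np.cross(ey,f); u=u if u@ex>0 else -u
def tcp(r0,a,off=0): # contact on plate top at radius r0, elevation a deg, off mm above
    a=np.deg2rad(a); d=np.array([-np.cos(a),0,np.sin(a)]); n=np.array([np.sin(a),0,np.cos(a)])
    q=np.array([20,0,30])+r0*d+(2.5+off)*n
    return trap(*q)+11*u-19*f
for a,o in ((43,25),(43,0),(33,0),(22,0),(11,0),(0,0),(-2.8,0)): print(a,o); delta(tcp(60,a,o),M)
im=manip.grab_frame("wrist"); cv2.imwrite("pics/wrist1.png",im["frame"])
im=manip.grab_frame("side"); cv2.imwrite("pics/side1.png",cv2.resize(im["frame"][120:300,150:410],None,fx=3,fy=3))
E
```

```text
[[-0.17  0.14  0.98]
 [-0.98 -0.09 -0.16]
 [ 0.06 -0.99  0.15]] [ 0.26  0.21 -0.23  1.02 -0.12  1.98]
43 25
t [0.63 9.2  1.17] w [ 0.006 -1.184 -0.003] pos [578.1 184.8 200.3] t 2.38
43 0
t [-0.12 10.73 -0.66] w [ 0.006 -1.184 -0.003] pos [578.1 184.8 200.3] t 2.38
33 0
t [-0.42 11.41 -1.4 ] w [ 0.006 -1.184 -0.003] pos [578.1 184.8 200.3] t 2.38
22 0
t [-0.7  12.3  -2.08] w [ 0.006 -1.184 -0.003] pos [578.1 184.8 200.3] t 2.38
11 0
t [-0.91 13.31 -2.58] w [ 0.006 -1.184 -0.003] pos [578.1 184.8 200.3] t 2.38
0 0
t [-1.04 14.41 -2.9 ] w [ 0.006 -1.184 -0.003] pos [578.1 184.8 200.3] t 2.38
-2.8 0
t [-1.06 14.7  -2.95] w [ 0.006 -1.184 -0.003] pos [578.1 184.8 200.3] t 2.38
```

View pics/wrist1.png

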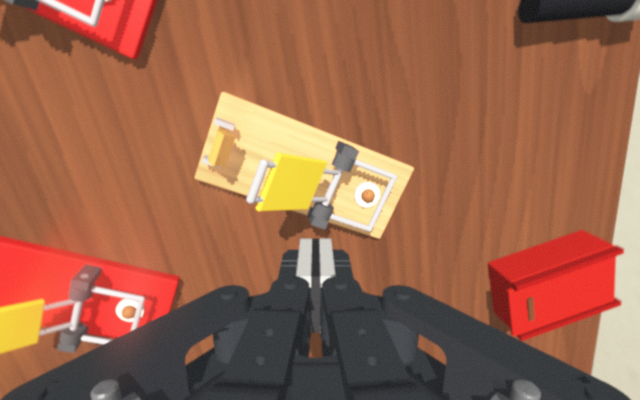

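View pics/side1.png

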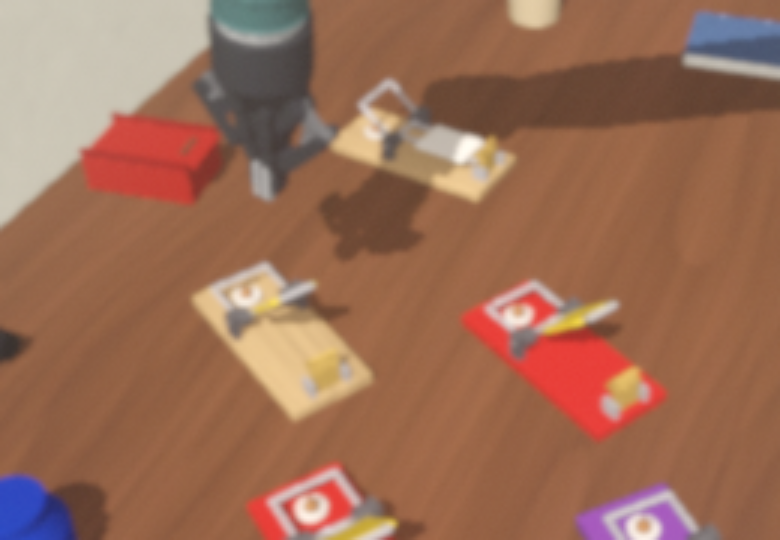

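The wrist view has the target trap at about (305,165), with its yellow plate at (290,182), the catch at (218,145) and the shut fingertips at (315,265). The rows need every key, so I'm resending the turn.

Request:
drive_tool --series '[{"wx":0.006,"wy":-1.184,"wz":-0.003,"tx":0,"ty":0,"tz":0,"claw":-1},{"wx":0.006,"wy":-1.184,"wz":-0.003,"tx":0,"ty":0,"tz":0,"claw":-1},{"wx":0.006,"wy":-1.184,"wz":-0.003,"tx":0,"ty":0,"tz":0,"claw":-1},{"wx":0.006,"wy":-1.184,"wz":-0.003,"tx":0,"ty":0,"tz":0,"claw":-1},{"wx":0.006,"wy":-1.184,"wz":-0.003,"tx":0,"ty":0,"tz":0,"claw":-1}]'

```text
time_s: 3.1
eef_pos: [577.3, 182.8, 200.6]
tool_rot: [-0.639, 0.658, -0.217, 0.334]
ft_force: [-0.8, 0.2, -0.1]
finger_gap: 0.001
```

Request:
drive_tool --series '[{"wx":0,"wy":-0.25,"wz":0,"tx":0,"ty":0,"tz":0,"claw":-1},{"wx":0,"wy":-0.25,"wz":0,"tx":0,"ty":0,"tz":0,"claw":-1}]'

```text
time_s: 3.35
eef_pos: [577.2, 182.3, 200.8]
tool_rot: [-0.661, 0.694, -0.136, 0.25]
ft_force: [-0.2, -0.2, 0.4]
finger_gap: 0.002
```

```bash
cat >> goal.py <<'E'
def tcp(r0,a,off=0,tilt=0.17,tips=19.):
    f=-ez*np.cos(tilt)+ex*np.sin(tilt); u=np.cross(ey,f); u=u if u@ex>0 else -u
    a=np.deg2rad(a); d=np.array([-np.cos(a),0,np.sin(a)]); n=np.array([np.sin(a),0,np.cos(a)])
    q=np.array([20,0,30])+r0*d+(2.5+off)*n
    return trap(*q)+11*u-tips*f
E
python3 - <<'E'
from goal import *
s,p,r=state(); print(r.as_matrix().round(2), s["joints"].round(2))
M=Rgoal(0.17,r)
for a,o in ((43,25),(43,0),(33,0),(22,0),(11,0),(0,0),(-2.8,0)): print(a,o); delta(tcp(60,a,o),M)
w=manip.grab_frame("wrist"); im=w["frame"];
for q in [(95,40,12),(95,-40,12),(-95,-40,12),(-95,40,12),(-75,0,47),(20-26*.731-1.7,0,30+26*.682+2),(20-86*.731,0,30+86*.682)]:
    u,v=proj(w,trap(*q)); print(q,u.round(),v.round()); cv2.circle(im,(int(u),int(v)),2,(255,0,255),-1)
cv2.imwrite("pics/wrist2.png",im)
E
```

```text
[[ 0.84  0.14  0.53]
 [-0.52 -0.09  0.85]
 [ 0.17 -0.99 -0.  ]] [ 0.25  0.21 -0.23  1.01 -0.12  0.8 ]
43 25
t [1.21 9.25 0.12] w [ 0.002 -0.006 -0.001] pos [577.2 182.3 200.8] t 3.35
43 0
t [-0.78 10.77  0.11] w [ 0.002 -0.006 -0.001] pos [577.2 182.3 200.8] t 3.35
33 0
t [-1.58 11.44  0.1 ] w [ 0.002 -0.006 -0.001] pos [577.2 182.3 200.8] t 3.35
22 0
t [-2.31 12.33  0.1 ] w [ 0.002 -0.006 -0.001] pos [577.2 182.3 200.8] t 3.35
11 0
t [-2.86 13.34  0.1 ] w [ 0.002 -0.006 -0.001] pos [577.2 182.3 200.8] t 3.35
0 0
t [-3.21 14.44  0.1 ] w [ 0.002 -0.006 -0.001] pos [577.2 182.3 200.8] t 3.35
-2.8 0
t [-3.26 14.73  0.1 ] w [ 0.002 -0.006 -0.001] pos [577.2 182.3 200.8] t 3.35
(95, 40, 12) 356.0 256.0
(95, -40, 12) 279.0 256.0
(-95, -40, 12) 267.0 60.0
(-95, 40, 12) 366.0 59.0
(-75, 0, 47) 317.0 92.0
(-0.7060000000000002, 0, 49.732) 317.0 186.0
(-42.866, 0, 88.652) 317.0 151.0
```

View pics/wrist2.png

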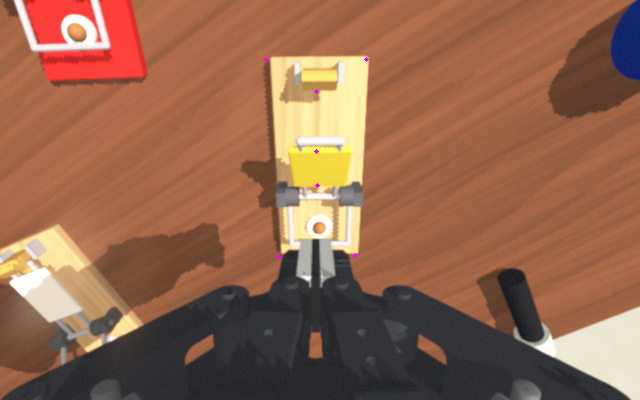

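The projected corners, within about 3 px, and plate points match the wrist picture (base corners about (270,58), (367,58), (358,254); plate (320,168)), so the pose is good. Next I approach to 25 mm off the plate.

Request:
drive_tool --series '[{"wx":0,"wy":0,"wz":0,"tx":1.2,"ty":5,"tz":0.2,"claw":-1},{"wx":0,"wy":0,"wz":0,"tx":1.2,"ty":9.2,"tz":0.2,"claw":-1},{"wx":0,"wy":0,"wz":0,"tx":1.2,"ty":9.2,"tz":0.2,"claw":-1}]'

```text
time_s: 3.78
eef_pos: [598.1, 168.1, 108.2]
tool_rot: [-0.659, 0.696, -0.14, 0.249]
ft_force: [-1.2, -0.5, -0.0]
finger_gap: 0.004
```

```bash
python3 - <<'E'
from goal import *
s,p,r=state(); M=Rgoal(0.17,r)
for a,o in ((43,25),(43,0),(33,0),(22,0),(11,0),(0,0),(-2.8,0)): print(a,o); delta(tcp(60,a,o),M)
w=manip.grab_frame("wrist")["frame"]
cv2.imwrite("pics/wrist3.png",w)
im=manip.grab_frame("side"); cv2.imwrite("pics/side3.png",cv2.resize(im["frame"][140:280,180:310],None,fx=4,fy=4))
E
```

```text
43 25
t [ 0.28 -0.3   0.21] w [ 0.008 -0.008 -0.008] pos [598.1 168.1 108.2] t 3.77
43 0
t [-1.7   1.23  0.21] w [ 0.008 -0.008 -0.008] pos [598.1 168.1 108.2] t 3.77
33 0
t [-2.5   1.91  0.21] w [ 0.008 -0.008 -0.008] pos [598.1 168.1 108.2] t 3.77
22 0
t [-3.22  2.8   0.21] w [ 0.008 -0.008 -0.008] pos [598.1 168.1 108.2] t 3.77
11 0
t [-3.77  3.81  0.22] w [ 0.008 -0.008 -0.008] pos [598.1 168.1 108.2] t 3.77
0 0
t [-4.11  4.91  0.22] w [ 0.008 -0.008 -0.008] pos [598.1 168.1 108.2] t 3.77
-2.8 0
t [-4.16  5.2   0.22] w [ 0.008 -0.008 -0.008] pos [598.1 168.1 108.2] t 3.77
```

View pics/wrist3.png

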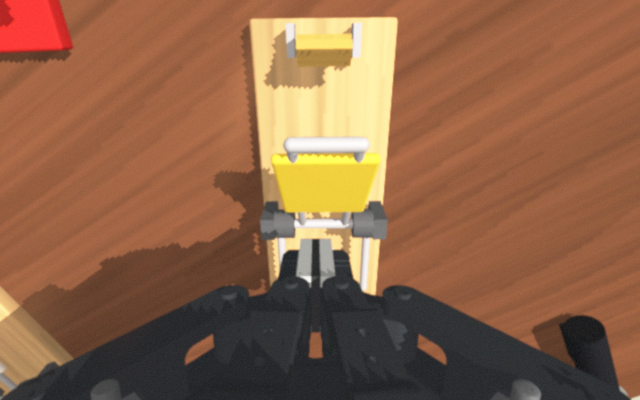

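View pics/side3.png

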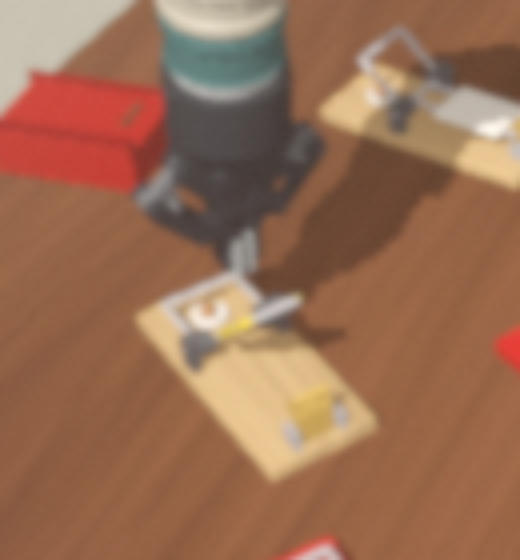

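Wrist view: the plate spans about u 273–379 at v 182, and the fingertips are at u 316, so they sit about 4 mm off-centre. I'll correct with +tz, touch the plate and begin the arc.

Request:
drive_tool --series '[{"wx":0,"wy":0,"wz":0,"tx":0,"ty":0,"tz":0.4,"claw":-1},{"wx":0,"wy":0,"wz":0,"tx":-1.0,"ty":0.7,"tz":0.4,"claw":-1},{"wx":0,"wy":0,"wz":0,"tx":-1.7,"ty":1.2,"tz":0.4,"claw":-1},{"wx":0,"wy":0,"wz":0,"tx":-2.1,"ty":1.6,"tz":0.4,"claw":-1},{"wx":0,"wy":0,"wz":0,"tx":-2.5,"ty":1.9,"tz":0.4,"claw":-1}]'

```text
time_s: 4.5
eef_pos: [585.3, 184.0, 89.8]
tool_rot: [-0.661, 0.694, -0.136, 0.251]
ft_force: [-0.9, -1.5, 3.2]
finger_gap: -0.0
```

```bash
python3 - <<'E'
from goal import *
s,p,r=state(); M=Rgoal(0.17,r); print(s["ft_force"])
for a,o in ((43,0),(33,0),(22,0),(11,0),(0,0),(-2.8,0)): print(a,o); delta(tcp(60,a,o),M)
w=manip.grab_frame("wrist")["frame"]
cv2.imwrite("pics/wrist4.png",w)
im=manip.grab_frame("side"); cv2.imwrite("pics/side4.png",cv2.resize(im["frame"][140:280,180:310],None,fx=4,fy=4))
E
```

```text
[-0.92210912 -1.50288043  3.22571294]
43 0
t [ 0.51 -0.27 -0.48] w [ 0.003 -0.007 -0.   ] pos [585.3 184.   89.8] t 4.5
33 0
t [-0.3   0.4  -0.48] w [ 0.003 -0.007 -0.   ] pos [585.3 184.   89.8] t 4.5
22 0
t [-1.03  1.29 -0.48] w [ 0.003 -0.007 -0.   ] pos [585.3 184.   89.8] t 4.5
11 0
t [-1.58  2.3  -0.49] w [ 0.003 -0.007 -0.   ] pos [585.3 184.   89.8] t 4.5
0 0
t [-1.93  3.4  -0.48] w [ 0.003 -0.007 -0.   ] pos [585.3 184.   89.8] t 4.5
-2.8 0
t [-1.98  3.68 -0.48] w [ 0.003 -0.007 -0.   ] pos [585.3 184.   89.8] t 4.5
```

View pics/wrist4.png

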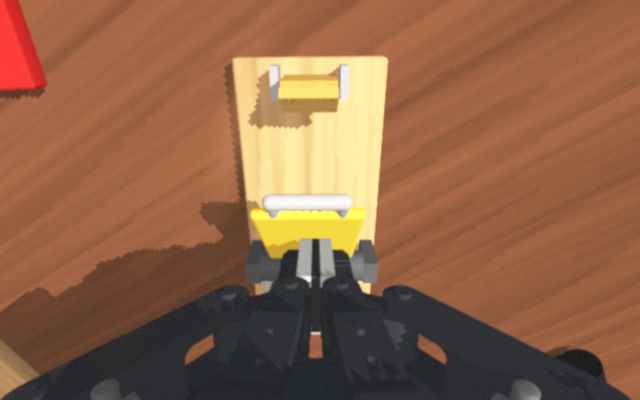

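View pics/side4.png

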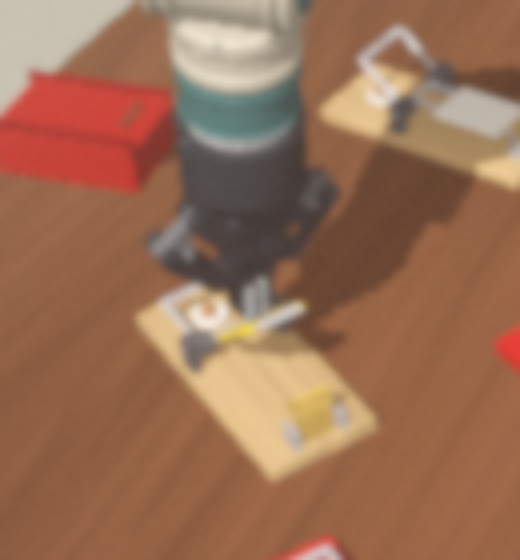

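Wrist view: the tips (316,240) are on the plate (251–366, v 210–257), and the force is 3.2 N upwards, so there is contact. I'll follow the arc down.

Request:
drive_tool --series '[{"wx":0,"wy":0,"wz":0,"tx":-0.3,"ty":0.4,"tz":-0.1,"claw":-1},{"wx":0,"wy":0,"wz":0,"tx":-0.7,"ty":0.8,"tz":-0.1,"claw":-1},{"wx":0,"wy":0,"wz":0,"tx":-1.0,"ty":1.3,"tz":-0.1,"claw":-1},{"wx":0,"wy":0,"wz":0,"tx":-1.0,"ty":1.3,"tz":-0.1,"claw":-1}]'

```text
time_s: 5.1
eef_pos: [578.3, 187.8, 75.1]
tool_rot: [-0.661, 0.694, -0.136, 0.251]
ft_force: [-0.0, 1.5, 4.5]
finger_gap: -0.001
```

```bash
python3 - <<'E'
from goal import *
s,p,r=state(); M=Rgoal(0.17,r); print(s["ft_force"])
for a,o in ((33,0),(22,0),(11,0),(0,0),(-2.8,0)): print(a,o); delta(tcp(60,a,o),M)
w=manip.grab_frame("wrist")["frame"]
cv2.imwrite("pics/wrist5.png",w)
im=manip.grab_frame("side"); cv2.imwrite("pics/side5.png",cv2.resize(im["frame"][140:280,180:310],None,fx=4,fy=4))
E
```

```text
[-0.01719513  1.4722957   4.4873297 ]
33 0
t [ 0.73 -0.92 -0.44] w [ 0.001 -0.007 -0.001] pos [578.3 187.8  75.1] t 5.1
22 0
t [-0.01 -0.03 -0.44] w [ 0.001 -0.007 -0.001] pos [578.3 187.8  75.1] t 5.1
11 0
t [-0.56  0.98 -0.44] w [ 0.001 -0.007 -0.001] pos [578.3 187.8  75.1] t 5.1
0 0
t [-0.91  2.08 -0.44] w [ 0.001 -0.007 -0.001] pos [578.3 187.8  75.1] t 5.1
-2.8 0
t [-0.96  2.37 -0.44] w [ 0.001 -0.007 -0.001] pos [578.3 187.8  75.1] t 5.1
```

View pics/wrist5.png

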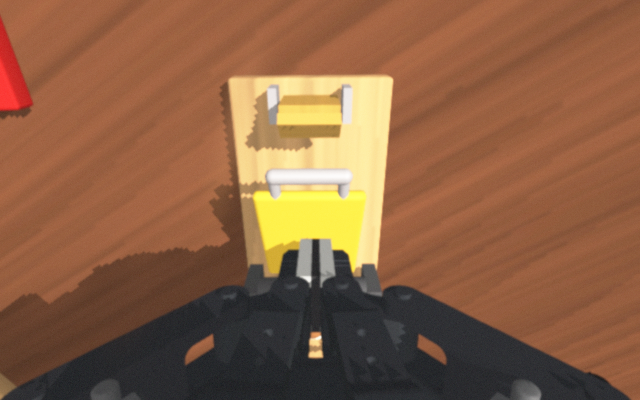

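View pics/side5.png

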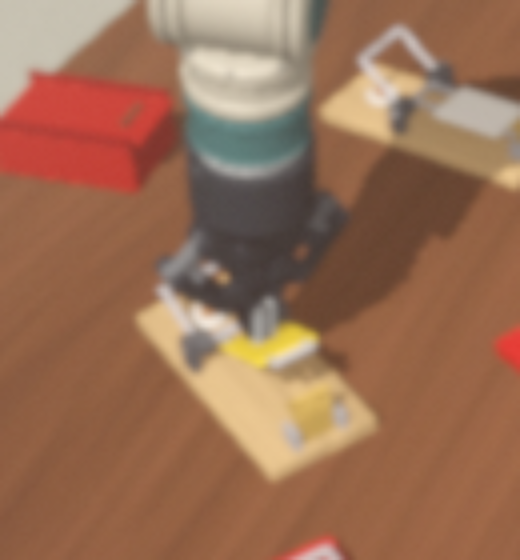

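The plate is down to about 20° (plate edge at v 195, bar at v 177), tracking without slip at 4.5 N. I'll continue to the stop.

Request:
drive_tool --series '[{"wx":0,"wy":0,"wz":0,"tx":-0.3,"ty":0.5,"tz":0,"claw":-1},{"wx":0,"wy":0,"wz":0,"tx":-0.6,"ty":1.0,"tz":0,"claw":-1},{"wx":0,"wy":0,"wz":0,"tx":-0.8,"ty":1.5,"tz":0,"claw":-1},{"wx":0,"wy":0,"wz":0,"tx":-0.9,"ty":2.1,"tz":0,"claw":-1},{"wx":0,"wy":0,"wz":0,"tx":-0.9,"ty":2.4,"tz":0,"claw":-1}]'

```text
time_s: 5.82
eef_pos: [573.7, 190.7, 49.9]
tool_rot: [-0.661, 0.694, -0.137, 0.25]
ft_force: [-1.3, 3.5, 6.3]
finger_gap: 0.002
```

```bash
python3 - <<'E'
from goal import *
s,p,r=state(); M=Rgoal(0.17,r); print(s["ft_force"])
for a,o in ((0,0),(-2.8,0)): print(a,o); delta(tcp(60,a,o),M)
w=manip.grab_frame("wrist")["frame"]
cv2.imwrite("pics/wrist6.png",w)
im=manip.grab_frame("side"); cv2.imwrite("pics/side6.png",cv2.resize(im["frame"][140:280,180:310],None,fx=4,fy=4))
E
```

```text
[-1.33042554  3.53243852  6.29106208]
0 0
t [ 0.06 -0.32 -0.44] w [ 0.001 -0.006 -0.003] pos [573.7 190.7  49.9] t 5.83
-2.8 0
t [ 0.01 -0.03 -0.44] w [ 0.001 -0.006 -0.003] pos [573.7 190.7  49.9] t 5.83
```

View pics/wrist6.png

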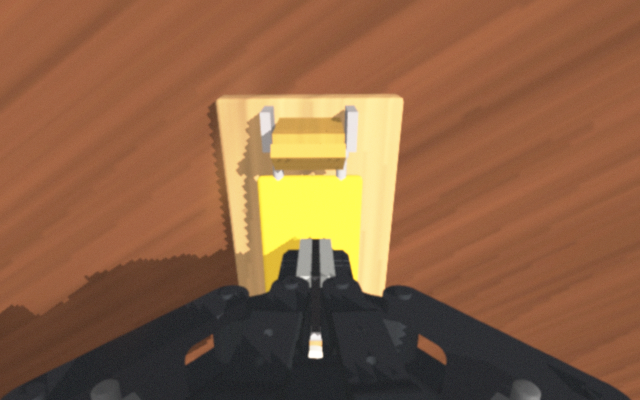

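View pics/side6.png

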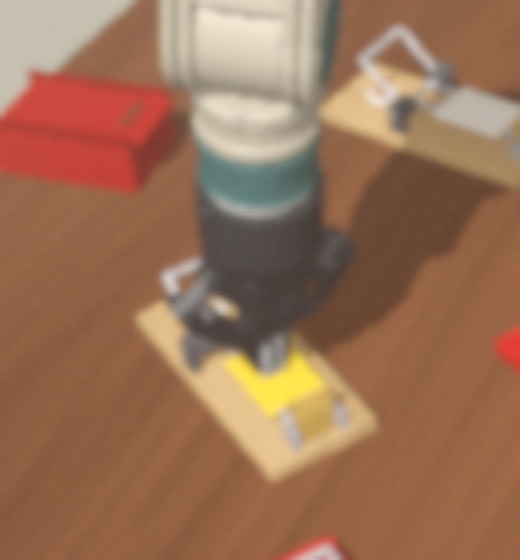

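The bar has now gone under the catch's lip (brass at v 120–168, bar hidden). At 6.3 N that is only the spring, so I'll press a little more to reach the hard stop.

Request:
drive_tool --series '[{"wx":0,"wy":0,"wz":0,"tx":0.1,"ty":0.3,"tz":0,"claw":-1},{"wx":0,"wy":0,"wz":0,"tx":0.1,"ty":0.4,"tz":0,"claw":-1},{"wx":0,"wy":0,"wz":0,"tx":0.1,"ty":0.5,"tz":0,"claw":-1}]'

```text
time_s: 6.3
eef_pos: [574.1, 190.9, 48.7]
tool_rot: [-0.662, 0.694, -0.137, 0.249]
ft_force: [-15.6, 2.8, 38.4]
finger_gap: -0.0
```

38 N means the hard stop is reached. I'll ease off straight up.

Request:
drive_tool --series '[{"wx":0,"wy":0,"wz":0,"tx":0,"ty":-0.2,"tz":0,"claw":-1},{"wx":0,"wy":0,"wz":0,"tx":0.1,"ty":-0.6,"tz":0,"claw":-1},{"wx":0,"wy":0,"wz":0,"tx":0.3,"ty":-1.5,"tz":0,"claw":-1},{"wx":0,"wy":0,"wz":0,"tx":0.9,"ty":-5,"tz":0,"claw":-1},{"wx":0,"wy":0,"wz":0,"tx":1.8,"ty":-10,"tz":0,"claw":-1}]'

```text
time_s: 6.92
eef_pos: [572.7, 189.2, 148.4]
tool_rot: [-0.661, 0.695, -0.139, 0.247]
ft_force: [1.1, -0.6, -0.1]
finger_gap: -0.004
```

```bash
python3 - <<'E'
from goal import *
s,p,r=state(); print(s["ft_force"],p)
w=manip.grab_frame("wrist")["frame"]
cv2.imwrite("pics/wrist7.png",w)
im=manip.grab_frame("side"); cv2.imwrite("pics/side7.png",cv2.resize(im["frame"][130:280,180:330],None,fx=4,fy=4))
E
```

```text
[ 1.12308876 -0.59277969 -0.06581087] [572.70757259 189.24292215 148.38396601]
```

View pics/wrist7.png

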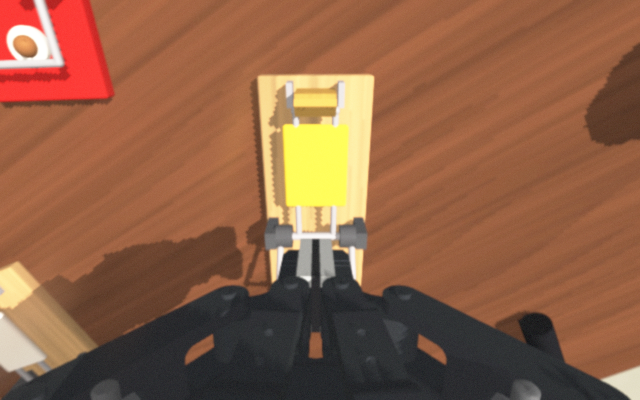

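View pics/side7.png

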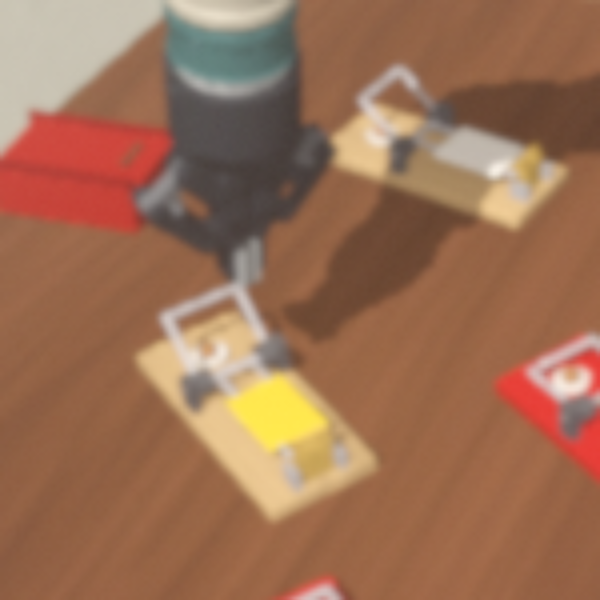

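The yellow arm is level, with its plate at (316,165) in the wrist view and its bar under the catch at (315,98). Its jaw is up, and the white trap is still level with its jaw up (side crop (470,145)). The robot is clear. I'll hold briefly, recheck and hand in.

Request:
drive_tool --series '[{"wx":0,"wy":0,"wz":0,"tx":0.5,"ty":-3,"tz":0,"claw":-1},{"wx":0,"wy":0,"wz":0,"tx":0.5,"ty":-3,"tz":0,"claw":-1},{"wx":0,"wy":0,"wz":0,"tx":0.5,"ty":-3,"tz":0,"claw":-1},{"wx":0,"wy":0,"wz":0,"tx":0.5,"ty":-3,"tz":0,"claw":-1},{"wx":0,"wy":0,"wz":0,"tx":0.5,"ty":-3,"tz":0,"claw":-1}]'

```text
time_s: 7.65
eef_pos: [578.2, 190.7, 185.2]
tool_rot: [-0.663, 0.692, -0.135, 0.251]
ft_force: [-0.5, 0.8, -0.5]
finger_gap: -0.001
```

```bash
python3 - <<'E'
from goal import *
im=manip.grab_frame("side"); cv2.imwrite("pics/side8.png",cv2.resize(im["frame"][130:280,180:330],None,fx=4,fy=4))
s,p,r=state(); print(s["ft_force"],p,s["time_s"])
E
```

```text
[ 0.39065349 -0.62192717  0.07692762] [578.41459268 190.74560734 185.55402121] 7.7
```

View pics/side8.png

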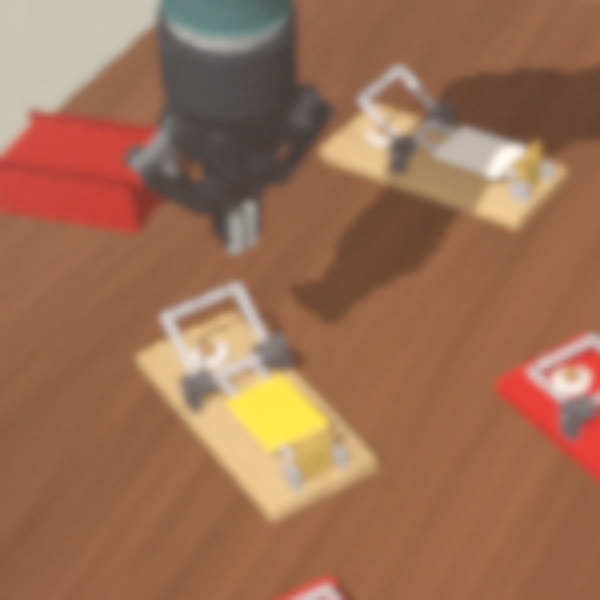

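Still the same: yellow plate level at (278,412) with its jaw up, white trap untouched at (470,150), gripper clear.

```bash
python3 -c "
from bench import manip
print(manip.sign_off())"
```

```text
the job is handed in; nothing more can be done
None
```

The wooden trap is set: I pressed its yellow arm down along its arc with the shut fingertips until it hit the hard stop, at about 38 N upward on the wrist. Then I let go and lifted clear.

The last pictures, about a second apart, show the yellow arm level under the brass catch with its jaw up. The white-plate trap is still set, and nothing touches the robot (wrist force about 0). I handed the job in at about 7.7 s.

- **Trap height:** the triangulated base heights came out 2–9 mm below the expected 12 mm. I relied on the base's outline, which matched 190 x 80 mm, and on the wrist view.
- **Finger centring:** the fingertips pressed a few millimetres off the plate's centre line, which did no harm.
- **Mid-run changes:** I turned the gripper half a turn so joint 6 stayed in range. Two move calls were refused for missing keys before anything moved.

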